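# Shut and vent the shop air line

### The arm

A 6-joint arm with a two-finger parallel gripper is mounted at the origin on the work surface. World frame = base frame: x ahead of the robot, y to its left, z up, the work surface at z = 0. Lengths are in m, angles in rad, forces in N, time in s.
With the tool pointing down it reaches from about 0.3 to 0.775 m from the base axis. Payload 14.6 kg.
Tool frame: the origin (TCP) lies midway between the tips of the shut fingers; the grasp point (between the pads) lies 19 mm behind it; z points along the fingers, y is the line along which they close (so a half turn about z gives the same grasp; the last joint's range is limited). The gripper opens to 94 mm and grips with 3 to 60 N. Pads are 16 mm wide; open, the fingers measure 119 mm over their backs; the gripper's body (75 mm by 177 mm) begins 78 mm behind the grasp point.
Start: joints at [1.067, 0.3, 1.521, -0, 1.321, -0.067], TCP at [0.233, 0.498, 0.205] pointing down, gripper open.
Joint ranges: [-3.03, 3.03], [-0.79, 2.21], [0.23, 2.52], [-1.04, 4.18], [0, 3.07], [-2.55, 2.55]. Speed limits (rad/s): [2.22, 2.22, 2.57, 3.14, 3.14, 3.14].

### API

Orientations are given as a unit quaternion [x, y, z, w].
In Python, from rig import env gives the robot as it stands.
- The arm moves only by the shell command python3 -m crank 'ROWS' [FORCE]. ROWS is a JSON object of lists of equal length, an entry for each row: "offset": the shift along the world's x, y, z in m, a list of three; "turn": the turn about the world's z in rad; "grip": the finger opening in m, from 0 to 0.094. In form: {"offset": [[tx, ty, tz], ...], "turn": [turn, ...], "grip": [grip, ...]}. A call has 1 to 5 rows; each row shifts and turns the commanded pose from where the row before left it; what a row does not reach is not made up. A row lasts 1/8 s, in which the tool goes at most 62.5 mm and 10.7 degrees, less where a joint would pass 70% of its speed; a pose out of reach is approached as far as the arm can. A call is refused whole if a number of a shift passes 0.0625 or a number of a turn 0.188, either way. A call with a gripper value outside its range is refused whole. The fingers move at their own pace and stop on an object; FORCE is the grip in N (left out, the last holds). Time passes only in rows, so rows that do not move let the fingers close. It gives the time, the measured TCP pose, the force, the opening and the grip force at its end, in the units of the state.
- env.observe(): the state, without advancing time (a new reading comes with each control period).
- env.grab_frame(name): name is "scene" or "top"; returns a dict with "img" (480x640x3 uint8, red, green, blue), "depth" (480x640 float32, m along the optical axis (not along the pixel's ray), 0 where there is no reading), "mtx" (3x3 intrinsics, pixels), "R" (3x3) and "t" (3): a world point X has camera coordinates R X + t. Camera axes: x right, y down, z forward; pixel columns grow to the right and rows downward; lengths in m; the calibration is good to about 2 mm. A picture is of the moment at which its call begins.
- env.hand_in(): hands the job in; it is judged then, once.
The state is a dict: "t": time; "joint_pos": joint angles; "joint_vel": joint speeds; "joint_efforts": joint torques, N m; "eef_pos": TCP position; "tcp_rot": TCP orientation; "ft_force": force on the tool from outside, world axes, zero at the start; "ft_torque": the same for the moment, N m; "grip_width": finger opening in m; "finger_force": force on a finger pad.
Only numpy, scipy, OpenCV 4.12 (cv2) and the standard library are available. Lean on these libraries where they do the work, as an engineer would, in place of code of your own. Each camera call takes 0.05 s, during which the arm holds its last target. There are 200 camera calls.

### The job

Shut off the blue air valve by turning its winged handle clockwise two clicks, from the white dot past the grey one until it clicks home at the green dot, and no further. Then press the yellow vent paddle right down to its stop, hold it there for two seconds to bleed the line, and let it come back up. Keep off the paddle until the valve is shut, and leave the red valve, the screwdriver, the spray can and the jar as they are.

Things in the scene. Friction and masses are not known exactly. Their poses are not given: they have to be found in the camera images.
- blue_knob (a joint): the blue winged handle, -0.15 to 3.45 rad, growing clockwise as seen facing it. It rests in detents at 0 (start: open, white dot), 1.1 (grey dot), 2.2 (closed, green dot) and 3.3 (lock-out, red dot); the white-marked end points to the dot. Half-way between rests it goes over centre and snaps on; let go earlier, it springs back. Up to 0.4 N m
- blue_grip (a point): centre of the blue bar (58 long, 16 wide, 34 mm tall) on its turning axis, 45 mm out from the sloping face; the bar's top is 12 mm further out, its underside 22 mm nearer. z: turning axis, out of the face, 30 degrees from vertical towards the front; x: along the bar to its white-marked end; y: across it
- blue_valve: aluminium wedge of the blue valve, 110 mm wide, on a 150 x 120 mm foot; 30 mm high in front (-x), 105 mm at the back, its top sloping at 30 degrees. The handle has a black skirt (radius 30, 12 mm tall); round it four 12 mm dots on the face. Origin under the centre of the foot; x to its back, z up
- vent_paddle (a joint): hinged yellow spring paddle, 112 x 56 x 7 mm, hinged at the back of the grey vent block, its free end to the front (-x of the block) and standing up. 0: up at rest (20 degrees above level); 0.35 rad: down at its stop (level, top 70 mm above the bench). 4 to 9 N at the pressing point push it down; it springs back
- vent_press (a point): on the top face of the paddle, 85 mm from its hinge and 27 mm from its free end, on the middle line: where to press; about 98 mm above the bench at rest, 70 mm at the stop. z is the paddle's upward normal, x points along the paddle to its hinge
- vent: grey vent block, 130 x 80 x 51 mm on a 150 x 120 mm foot, carrying the paddle. Origin under the centre of the foot; x points to its back, where the hinge is (hinge 50 mm behind the centre, 66 mm up)
- red_grip (a point): centre of the red bar (58 long, 16 wide, 34 mm tall) on its turning axis, 45 mm out from the sloping face; the bar's top is 12 mm further out, its underside 22 mm nearer. z: turning axis, out of the face, 30 degrees from vertical towards the front; x: along the bar to its white-marked end; y: across it. A valve like the blue one, to be left alone
- red_tip (a point): top of the white-marked end of the red bar, 29 mm from its axis
- screwdriver_grip (a point): handle of a screwdriver with an orange handle, 200 mm long, 26 mm thick, lying in front of the valves
- spray_can: closed spray can with a green label, 62 mm across, 160 mm tall, standing behind the valves; origin under its foot
- screw_jar: closed glass jar, 68 mm across, 85 mm tall, standing behind the valves; origin under its foot
Not all that is in view belongs to the job. What is shaped like the blue_valve but pink is not meant.

How it is judged:
On the way, in this order (a step that is already met when the one before it is completed fails the run):
1. the blue handle has been turned two clicks to its closed rest (2.0 to 2.4 rad) (value of joint blue_knob between 2 and 2.4 rad), for 0.3 s.
2. the vent paddle is held down at its stop (past 0.31 of 0.35 rad) for 1.5 s, with the blue valve shut (all of step 1 and value of joint vent_paddle above 0.31 rad), for 1.5 s.
At the end, for the whole second after the job is handed in: The blue handle rests in its closed detent at the green dot (2.0 to 2.4 rad), the vent paddle is back up (under 0.05 rad), the red handle's pointer has moved less than 10 mm, and the screwdriver, spray can and jar less than 30 mm (all of step 1 and velocity of joint blue_knob between -0.05 and 0.05 rad/s and value of joint vent_paddle below 0.05 rad and distance of red_tip from where it was at the start of the episode below 0.01 m and distance of each of screwdriver_grip, spray_can, screw_jar from where it was at the start of the episode below 0.03 m); the robot touches nothing.
It fails at once if the blue handle is turned on past a third click (past 2.85 rad) (value of joint blue_knob above 2.85 rad).
It fails at once if the vent paddle is pressed (past 0.15 rad) while the blue valve is not shut (under 1.9 rad) (value of joint vent_paddle above 0.15 rad and value of joint blue_knob below 1.9 rad).
It fails at once if the red handle is turned (its pointer moves more than 10 mm) (distance of red_tip from where it was at the start of the episode above 0.01 m).
It fails at once if the screwdriver, the spray can or the jar is moved more than 30 mm (distance of any of screwdriver_grip, spray_can, screw_jar from where it was at the start of the episode above 0.03 m).
It also fails if it takes over 72 s, if anything falls off the work surface, if the arm or the gripper's body presses on something with over 40 N, if the wrist force passes 120 N, or if a joint passes its speed limit or range.

## Working session

There is one attempt and no reset: what is moved stays moved. The work goes in short steps, Python scripts to look and compute and a shell command to move; the robot and the scene stay as the last step left them, time stands still between calls to the robot, and variables do not carry over. Pictures are saved under pics/ and viewed, at most 10 in all, crops included, and the job is handed in when it is done.

```bash
mkdir -p pics; ls
python3 - <<'E'
from rig import env
import cv2,numpy as np
for n in("scene","top"):
    f=env.grab_frame(n); cv2.imwrite(f"pics/{n}0.png",f["img"][:,:,::-1]); np.savez(f"{n}0.npz",**f)
    print(n,f["mtx"].tolist(),(-f["R"].T@f["t"]).round(3),f["R"].round(3).tolist())
s=env.observe();print(s["t"],s["eef_pos"],s["tcp_rot"],s["ft_force"])
E
```

```text
pics
scene [[554.0196876857902, 0.0, 323.46504394884244], [0.0, 554.0196876857902, 237.55734237051323], [0.0, 0.0, 1.0]] [ 1.157 -0.325  0.918] [[0.466, 0.885, 0.007], [0.688, -0.357, -0.632], [-0.557, 0.3, -0.775]]
top [[484.57882589851533, 0.0, 322.54838910796235], [0.0, 484.57882589851533, 231.41000360805108], [0.0, 0.0, 1.0]] [0.395 0.008 1.228] [[0.02, -1.0, 0.015], [-0.988, -0.022, -0.152], [0.153, -0.012, -0.988]]
0.1 [0.23256335 0.49815631 0.20494799] [ 2.16667369e-01  9.76245354e-01 -4.89265796e-04 -1.43054076e-04] [ 0.23243928  0.31434209 -0.25369803]
```

View pics/scene0.png

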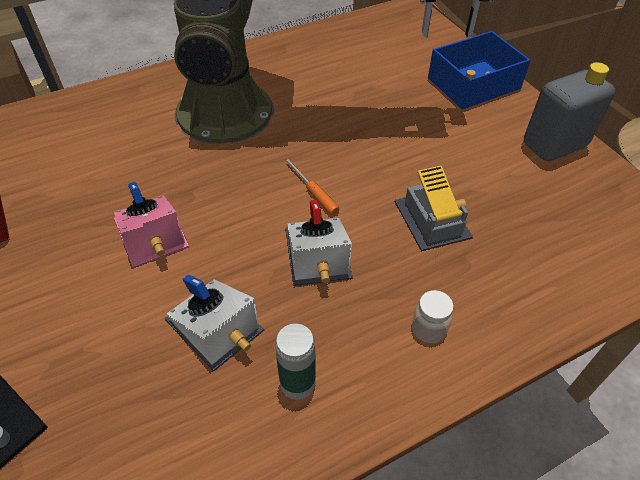

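View pics/top0.png

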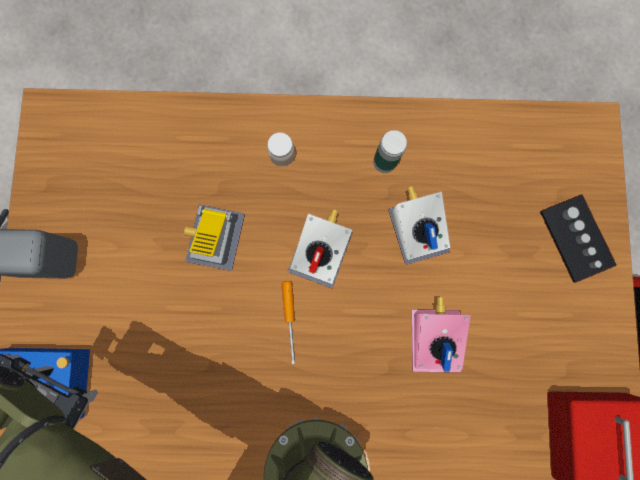

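Run:
```python
import cv2,numpy as np
s=cv2.imread("pics/scene0.png");t=cv2.imread("pics/top0.png")
a=cv2.resize(s[260:370,155:275],(400,367),interpolation=2);b=cv2.resize(t[180:270,380:460],(400,450),interpolation=2)
c=np.zeros((450,800,3),np.uint8);c[:367,:400]=a;c[:,400:]=b
cv2.imwrite("pics/crop1.png",c)
```

```text
(no output)
```

View pics/crop1.png

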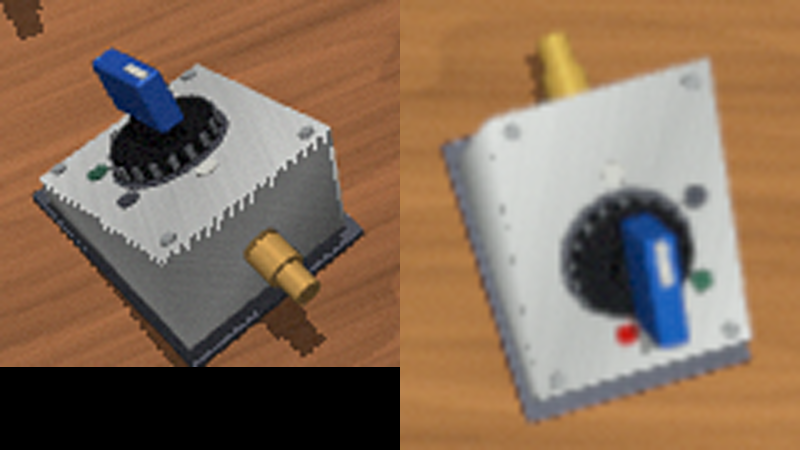

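```bash
cat > h.py <<'E'
import numpy as np,cv2
from scipy import ndimage
class V:
    def __init__(s,f):
        s.img=f["img"];s.d=f["depth"];s.K=f["mtx"];s.R=f["R"];s.t=f["t"];s.c=-s.R.T@s.t
        s.hsv=cv2.cvtColor(s.img,cv2.COLOR_RGB2HSV)
        v,u=np.mgrid[:480,:640]; s.P=((np.dstack([u,v,np.ones_like(u)])@np.linalg.inv(s.K).T)*s.d[...,None]-s.t)@s.R
    def ray(s,uv):
        return s.R.T@np.linalg.inv(s.K)@np.array([*uv,1.])
    def on(s,uv,p,n):
        r=s.ray(uv);return s.c+r*((p-s.c)@n)/(r@n)
    def blobs(s,lo,hi,box,amin=3):
        m=cv2.inRange(s.hsv,np.array(lo),np.array(hi));z=np.zeros_like(m);x0,x1,y0,y1=box;z[y0:y1,x0:x1]=m[y0:y1,x0:x1]
        l,n=ndimage.label(z);o=[]
        for i in range(1,n+1):
            q=l==i
            if q.sum()>=amin:o.append((int(q.sum()),np.array(ndimage.center_of_mass(q))[::-1].round(1).tolist()))
        return z>0,sorted(o)[::-1]
def tri(a,ua,b,ub):
    A=[];y=[]
    for v,uv in((a,ua),(b,ub)):
        r=v.ray(uv);r/=np.linalg.norm(r);M=np.eye(3)-np.outer(r,r);A.append(M);y.append(M@v.c)
    return np.linalg.lstsq(np.vstack(A),np.hstack(y),rcond=None)[0]
def plane(Q):
    for _ in range(4):
        c=np.median(Q,0) if _==0 else Q.mean(0);n=np.linalg.svd(Q-c,full_matrices=False)[2][2];n*=np.sign(n[2])
        e=(Q-c)@n;Q=Q[abs(e)<max(.003,1.5*e.std())]
    return Q.mean(0),n,len(Q),e.std()
E
python3 - <<'E'
from h import *
np.set_printoptions(precision=4,suppress=True)
S=V(np.load("scene0.npz"));T=V(np.load("top0.npz"))
bx={"S":(160,270,265,370),"T":(388,456,185,268)}
for k,v in(("S",S),("T",T)):
    x0,x1,y0,y1=bx[k]
    m,_=v.blobs((0,0,120),(180,40,235),bx[k]); m&=v.d>0
    Q=v.P[m]; Q=Q[(Q[:,2]>.04)&(Q[:,2]<.115)]
    print(k,"face",*plane(Q))
    print(" blue",v.blobs((100,120,60),(130,255,255),bx[k])[1][:3])
    print(" green",v.blobs((55,60,30),(95,255,180),bx[k])[1][:3]," red",v.blobs((0,150,100),(6,255,255),bx[k])[1][:3])
    print(" white",v.blobs((0,0,225),(180,30,255),bx[k])[1][:5]," grey",v.blobs((0,0,80),(180,60,125),bx[k],8)[1][:5])
for k,v,b in(("S",S,(395,475,155,250)),("T",T,(183,245,200,270))):
    m,o=v.blobs((23,150,150),(32,255,255),b);Q=v.P[m&(v.d>0)];
    c,n,N,e=plane(Q[Q[:,2]>.06]);print(k,"pad",o[:3],c,n,N,e,Q.min(0),Q.max(0))
E
```

```text
S face [ 0.6134 -0.2482  0.0816] [-0.4762 -0.1477  0.8668] 1552 0.0009228707612903949
 blue [(343, [196.1, 287.0])]
 green [(16, [183.7, 311.5])]  red []
 white []  grey [(1759, [220.9, 333.2]), (9, [205.0, 331.8])]
T face [ 0.611  -0.2454  0.079 ] [-0.4779 -0.1442  0.8665] 1349 0.0015048431506422108
 blue [(226, [430.4, 235.0])]
 green [(10, [439.7, 235.6])]  red [(8, [425.1, 246.1])]
 white []  grey [(102, [394.8, 227.0]), (77, [434.6, 254.0]), (53, [421.2, 223.2]), (41, [405.2, 257.8]), (13, [438.4, 218.6])]
S pad [(9, [426.8, 187.8]), (5, [419.8, 170.8]), (3, [440.7, 166.3])] [0.5387 0.2664 0.0969] [ 0.3216 -0.0946  0.9421] 55 0.0011284274061921036 [0.5044 0.2345 0.0723] [0.6214 0.3018 0.1097]
T pad [(894, [208.3, 230.5])] [0.566  0.2655 0.0877] [ 0.3309 -0.0594  0.9418] 730 0.0014421026735288959 [0.5073 0.23   0.0324] [0.6229 0.3122 0.1113]
```

Run:
```python
from h import *
np.set_printoptions(precision=4,suppress=True)
S=V(np.load("scene0.npz"));T=V(np.load("top0.npz"))
p=np.array([.6122,-.2468,.0803]);n=np.array([-.477,-.146,.8667]);n/=np.linalg.norm(n)
ex=np.array([-n[0],-n[1],0]);ex=ex-(ex@n)*n;ex/=np.linalg.norm(ex);ey=np.cross(n,ex)
def fit(v,px,an):
    A=[];y=[];P=[]
    for uv,a in zip(px,an):
        q=v.on(uv,p,n)-p;A+=[[1,0,np.cos(a),np.sin(a)],[0,1,-np.sin(a),np.cos(a)]];y+=[q@ex,q@ey]  # clockwise
    s,*_=np.linalg.lstsq(np.array(A),np.array(y),rcond=None);r=np.array(A)@s-y
    f=p+s[0]*ex+s[1]*ey;print("foot",f,"grip",f+.045*n,"R",np.hypot(s[2],s[3]),"phase",np.arctan2(s[3],s[2]),"res",abs(r).max());return f,np.arctan2(s[3],s[2])
a=fit(T,[(422.4,214.4),(438.6,218.8),(440,235.8),(425.2,246.3)],[0,1.1,2.2,3.3])
b=fit(S,[(216.5,310.4),(193.1,320),(183.7,311.5)],[0,1.1,2.2])
f=(a[0]+b[0])/2;ph=a[1];g=f+.045*n
print("yaw of slope dir",np.arctan2(ex[1],ex[0]))
# bar by height over face
for nm,v,bx in(("S",S,(160,270,265,370)),("T",T,(388,456,185,268))):
    m,_=v.blobs((100,120,60),(130,255,255),bx)
    m=ndimage.binary_dilation(m,iterations=1)&(v.d>0);Q=v.P[m]-f;h=Q@n;t=Q[(h>.052)&(h<.062)];xy=np.c_[t@ex,t@ey]
    print(nm,len(t),h.max(),"top mid",(xy.max(0)+xy.min(0))/2,xy.mean(0),"dir",np.linalg.svd(xy-xy.mean(0))[2][0])
for th in(0,.55,1.1,1.65,1.9,2.2):
    a=ph-th;x=np.cos(a)*ex+np.sin(a)*ey;print(th,"bar x",x,"white end top",g+.029*x+.012*n,"other end",g-.029*x+.012*n)
# paddle, from top view
m,_=T.blobs((18,120,120),(34,255,255),(192,234,203,262))
c=cv2.findContours(m.astype(np.uint8),0,2)[0];c=max(c,key=cv2.contourArea);r=cv2.minAreaRect(c);B=cv2.boxPoints(r);print("rect",r)
pc,pn=np.array([.566,.2655,.0877]),np.array([.3309,-.0594,.9418])
for q in B:print(q,T.on(q,pc,pn))
```

```text
foot [ 0.5836 -0.2567  0.0629] grip [ 0.5621 -0.2632  0.1019] R 0.04262054448624056 phase 0.004639241160904542 res 0.000405229019168174
foot [ 0.5798 -0.2555  0.061 ] grip [ 0.5583 -0.2621  0.1   ] R 0.043807601405867966 phase -0.008710526335078454 res 0.000907142945265775
yaw of slope dir 0.29702509330182636
S 151 0.05967467908262691 top mid [0.001  0.0002] [ 0.0052 -0.0012] dir [0.9996 0.0286]
T 140 0.06060112025986909 top mid [ 0.0033 -0.    ] [0.0032 0.0006] dir [-0.9999 -0.0129]
0 bar x [0.8274 0.2581 0.4988] white end top [ 0.5785 -0.2569  0.1258] other end [ 0.5305 -0.2719  0.0969]
0.55 bar x [ 0.8603 -0.2791  0.4265] white end top [ 0.5794 -0.2725  0.1237] other end [ 0.5295 -0.2563  0.099 ]
1.1 bar x [ 0.6396 -0.7341  0.2283] white end top [ 0.573  -0.2857  0.118 ] other end [ 0.5359 -0.2431  0.1047]
1.65 bar x [ 0.2301 -0.9725 -0.0372] white end top [ 0.5612 -0.2926  0.1103] other end [ 0.5478 -0.2362  0.1124]
1.9 bar x [ 0.0131 -0.9872 -0.1591] white end top [ 0.5549 -0.293   0.1067] other end [ 0.5541 -0.2358  0.1159]
2.2 bar x [-0.2472 -0.924  -0.2917] white end top [ 0.5473 -0.2912  0.1029] other end [ 0.5617 -0.2376  0.1198]
rect ((205.50001525878906, 231.50001525878906), (28.460494995117188, 47.43416213989258), 18.434947967529297)
[184.5 249.5] [0.5191 0.3132 0.1072]
[199.5 204.5] [0.6347 0.2951 0.0654]
[226.5 213.5] [0.6133 0.2277 0.0687]
[211.5 258.5] [0.4992 0.2491 0.1101]
```

```bash
cat > wp.py <<'E'
from h import *
g=np.array([.5602,-.2627,.101]);n=np.array([-.477,-.146,.8667]);n/=np.linalg.norm(n)
ex=np.array([-n[0],-n[1],0]);ex=ex-(ex@n)*n;ex/=np.linalg.norm(ex);ey=np.cross(n,ex)
def wp(th,gap=0,r=.020,h=-.005):
    x=np.cos(th)*ex-np.sin(th)*ey;w=np.cross(n,x);yaw=np.arctan2(x[1],x[0])
    hy=np.array([np.cos(yaw),np.sin(yaw),0]);hx=np.array([hy[1],-hy[0],0])
    o=.008+.008*abs(hx@w)+.0125*abs(hy@w)+gap
    return g+r*x+o*w+h*n,yaw
E
python3 - <<'E'
from wp import *
np.set_printoptions(precision=4,suppress=True)
print("pre",*wp(0,.010))
for t in np.arange(0,1.96,.15):print(round(t,2),*wp(t))
# paddle
for nm,b in(("top",(192,240,203,262)),("scene",(395,475,155,250))):
    v=V(np.load(nm+"0.npz"));m,_=v.blobs((18,100,90),(34,255,255),b)
    pc,pn=np.array([.566,.2655,.0877]),np.array([.3309,-.0594,.9418])
    Q=v.P[m&(v.d>0)];Q=Q[(abs((Q-pc)@pn)<.004)&(Q[:,2]>.05)]
    c,N,k,e=plane(Q);u=np.array([-N[0],-N[1],0.]);u-=(u@N)*N;u/=np.linalg.norm(u);w=np.cross(N,u)
    r=cv2.minAreaRect(np.c_[(Q-c)@u,(Q-c)@w].astype(np.float32)*1000);print(nm,k,N,r,"centre",c+u*r[0][0]/1e3+w*r[0][1]/1e3,"axes",u,w)
E
```

```text
pre [ 0.5716 -0.232   0.1066] 0.29702509330182636
0.0 [ 0.5745 -0.2416  0.1066] 0.29702509330182636
0.15 [ 0.5771 -0.2436  0.1078] 0.12437981081538602
0.3 [ 0.5796 -0.2461  0.1087] -0.04579692245339726
0.45 [ 0.5817 -0.2491  0.1094] -0.21144638828535742
0.6 [ 0.5835 -0.2525  0.1097] -0.3711965961760039
0.75 [ 0.5847 -0.2564  0.1098] -0.5244486224754557
0.9 [ 0.5854 -0.2604  0.1095] -0.671303281541211
1.05 [ 0.5854 -0.2645  0.1088] -0.8124040267188194
1.2 [ 0.5848 -0.2686  0.1078] -0.9487666027335949
1.35 [ 0.5836 -0.2724  0.1065] -1.081636520107948
1.5 [ 0.5818 -0.2758  0.1049] -1.2123869803314995
1.65 [ 0.58   -0.2787  0.1034] -1.3424522882606837
1.8 [ 0.5782 -0.2813  0.102 ] -1.4732839408005798
1.95 [ 0.5761 -0.2835  0.1005] -1.6063141234990297
top 858 [ 0.3353 -0.0632  0.94  ] ((-1.9910240173339844, -0.49327659606933594), (120.31183624267578, 57.354759216308594), 0.24347881972789764) centre [0.5646 0.2659 0.0882] axes [-0.9237  0.1741  0.3412] [-0.1852 -0.9827 -0.    ]
scene 990 [ 0.3279 -0.0574  0.943 ] ((3.691741943359375, -0.04846000671386719), (120.75495910644531, 58.915157318115234), 0.8739051818847656) centre [0.5632 0.2654 0.0877] axes [-0.9289  0.1626  0.3328] [-0.1724 -0.985   0.    ]
```

```bash
python3 -m crank '{"offset":[[0.02,-0.05,0.01],[0.02,-0.05,0.01],[0.02,-0.05,0],[0.02,-0.05,0],[0.02,-0.05,0]],"turn":[-0.06,-0.06,-0.06,-0.06,-0.06],"grip":[0,0,0,0,0]}' 20
```

```text
t: 0.72
eef_pos: [0.3329, 0.2467, 0.2254]
tcp_rot: [0.361, 0.933, -0.0, 0.0]
ft_force: [1.7, 0.6, -0.2]
grip_width: 0.0474
finger_force: 0.0
```

```bash
for i in 1 2; do :; done; python3 -m crank '{"offset":[[0.024,-0.048,0],[0.024,-0.048,0],[0.024,-0.048,0],[0.024,-0.048,0],[0.024,-0.048,0]],"turn":[-0.054,-0.054,-0.054,-0.054,-0.054],"grip":[0,0,0,0,0]}'; python3 -m crank '{"offset":[[0.024,-0.048,0],[0.024,-0.048,0],[0.024,-0.048,0],[0.024,-0.048,0],[0.023,-0.047,0]],"turn":[-0.054,-0.054,-0.054,-0.054,-0.054],"grip":[0,0,0,0,0]}'; python3 -c "
from rig import env;import numpy as np
s=env.observe();q=s['tcp_rot'];print(s['eef_pos'],np.arctan2(1-2*(q[0]**2+q[2]**2),2*(q[0]*q[1]-q[2]*q[3])),s['joint_pos'])"
```

```text
t: 1.35
eef_pos: [0.4531, 0.0066, 0.2254]
tcp_rot: [0.483, 0.875, 0.0, -0.0]
ft_force: [1.6, -0.1, 0.2]
grip_width: 0.0007
finger_force: 0.0
t: 1.98
eef_pos: [0.5721, -0.2323, 0.225]
tcp_rot: [0.597, 0.802, -0.0, -0.0]
ft_force: [0.1, 1.2, 0.8]
grip_width: 0.0008
finger_force: 0.0
[ 0.57213925 -0.23229432  0.2250397 ] 0.2920818496333169 [-4.45018424e-01  4.40030854e-01  1.28535398e+00  8.18026001e-05
  1.41676265e+00 -7.37112769e-01]
```

Well placed. Descend beside the white end and check.

```bash
python3 -m crank '{"offset":[[0,0,-0.04],[0,0,-0.04],[0,0,-0.02],[0,0,-0.0185],[0,0,0]],"turn":[0,0,0,0,0],"grip":[0,0,0,0,0]}'
python3 - <<'E'
from rig import env
import cv2,numpy as np
s=env.grab_frame("scene")["img"][:,:,::-1];t=env.grab_frame("top")["img"][:,:,::-1]
c=np.zeros((450,800,3),np.uint8);c[:367,:400]=cv2.resize(s[240:350,155:275],(400,367));c[:,400:]=cv2.resize(t[180:270,380:460],(400,450))
cv2.imwrite("pics/c2.png",c)
E
```

```text
t: 2.6
eef_pos: [0.5712, -0.2304, 0.1057]
tcp_rot: [0.596, 0.803, -0.0, -0.001]
ft_force: [-0.9, 0.0, 0.6]
grip_width: 0.0005
finger_force: 0.0
```

View pics/c2.png

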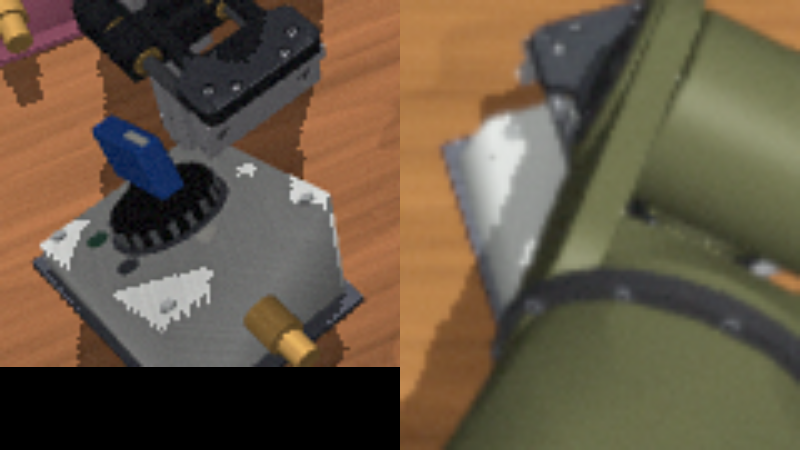

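```bash
python3 -m crank '{"offset":[[0.003,-0.0096,0],[0.0026,-0.002,0.0012],[0.0025,-0.0025,0.0009],[0.0021,-0.003,0.0007],[0.0018,-0.0034,0.0003]],"turn":[0,-0.173,-0.17,-0.166,-0.16],"grip":[0,0,0,0,0]}'; python3 -m crank '{"offset":[[0.0012,-0.0038,0],[0.0007,-0.004,-0.0003],[0,0,0]],"turn":[-0.153,-0.147,0],"grip":[0,0,0]}'
cat > look.py <<'E'
import sys;from wp import *;from rig import env
s=env.observe();q=s['tcp_rot'];print(s['t'],s['eef_pos'].round(4),"yaw",np.arctan2(1-2*(q[0]**2+q[2]**2),2*(q[0]*q[1]-q[2]*q[3])).round(3),"f",s['ft_force'].round(1))
v=V(env.grab_frame("scene"));m,_=v.blobs((100,120,40),(130,255,255),(160,270,240,370));m&=v.d>0
Q=v.P[m]-g;h=Q@n;t=Q[(h>.005)&(h<.018)];xy=np.c_[t@ex,t@ey];d=np.linalg.svd(xy-xy.mean(0))[2][0]
print("bar angle mod pi",-np.arctan2(d[1],d[0])%np.pi,len(t))
cv2.imwrite(f"pics/{sys.argv[1]}.png",cv2.resize(v.img[230:360,145:285,::-1],(560,520)))
E
python3 look.py l1
```

```text
t: 3.32
eef_pos: [0.5843, -0.2488, 0.1094]
tcp_rot: [0.828, 0.561, 0.001, -0.002]
ft_force: [3.1, 12.6, -5.8]
grip_width: 0.0008
finger_force: 5.7
t: 3.7
eef_pos: [0.5859, -0.2597, 0.1104]
tcp_rot: [0.901, 0.433, 0.0, 0.0]
ft_force: [-0.0, 0.1, 0.3]
grip_width: 0.0003
finger_force: 0.0
3.7 [ 0.5859 -0.2597  0.1104] yaw -0.675 f [-0.   0.1  0.3]
bar angle mod pi 0.524864390022854 7
```

```bash
python3 -m crank '{"offset":[[0,-0.0041,-0.0007],[-0.0006,-0.0041,-0.001],[-0.0012,-0.0038,-0.0013],[-0.0018,-0.0034,-0.0016],[0,0,0]],"turn":[-0.141,-0.136,-0.133,-0.131,0],"grip":[0,0,0,0,0]}';python3 look.py l2
```

```text
t: 4.38
eef_pos: [0.5838, -0.2733, 0.1064]
tcp_rot: [0.984, 0.178, 0.002, -0.0]
ft_force: [8.9, 7.7, 2.7]
grip_width: 0.0001
finger_force: 5.9
4.375 [ 0.5838 -0.2733  0.1064] yaw -1.214 f [8.9 7.7 2.7]
bar angle mod pi 1.496942439182124 78
```

View pics/l2.png

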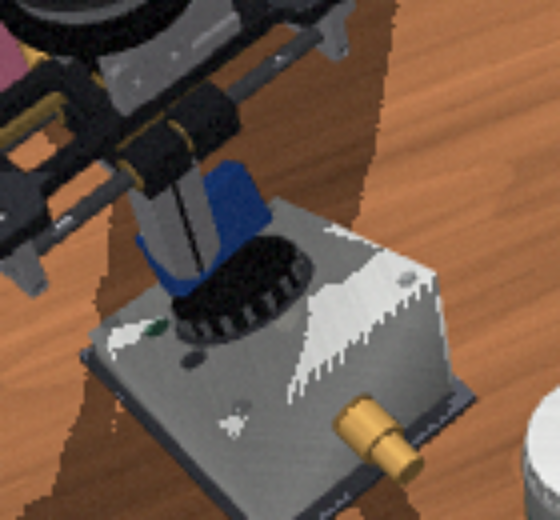

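The picture shows the finger (crop ~(185,220)) pushing the blue bar past the grey dot (190,360) toward the green one (155,327). Carry on in small steps.

```bash
python3 -m crank '{"offset":[[-0.0018,-0.0029,-0.0015],[0,0,0]],"turn":[-0.13,0],"grip":[0,0]}';python3 look.py l3;  python3 -m crank '{"offset":[[-0.0012,-0.0018,-0.001],[0,0,0]],"turn":[-0.087,0],"grip":[0,0]}';python3 look.py l4
```

```text
t: 4.68
eef_pos: [0.5822, -0.2765, 0.1052]
tcp_rot: [0.994, 0.113, 0.003, 0.0]
ft_force: [10.8, 6.0, 3.7]
grip_width: 0.0006
finger_force: 5.6
4.675 [ 0.5822 -0.2765  0.1052] yaw -1.343 f [10.8  6.   3.7]
bar angle mod pi 1.532422917849459 92
t: 4.97
eef_pos: [0.5799, -0.279, 0.1036]
tcp_rot: [0.998, 0.07, 0.001, 0.0]
ft_force: [1.5, 0.2, 0.9]
grip_width: 0.0004
finger_force: 0.6
4.975 [ 0.5799 -0.279   0.1036] yaw -1.43 f [1.5 0.2 0.9]
bar angle mod pi 1.6115997871467609 111
```

```bash
python3 -m crank '{"offset":[[-0.0014,-0.0016,-0.001],[0,0,0],[0,0,0]],"turn":[-0.087,0,0],"grip":[0,0,0]}';python3 look.py l5
```

```text
t: 5.4
eef_pos: [0.5775, -0.2807, 0.1017]
tcp_rot: [1.0, 0.027, -0.0, -0.0]
ft_force: [-0.6, 0.5, -0.6]
grip_width: 0.0002
finger_force: 0.0
5.4 [ 0.5775 -0.2807  0.1017] yaw -1.517 f [-0.6  0.5 -0.6]
bar angle mod pi 2.187258677440108 125
```

View pics/l5.png

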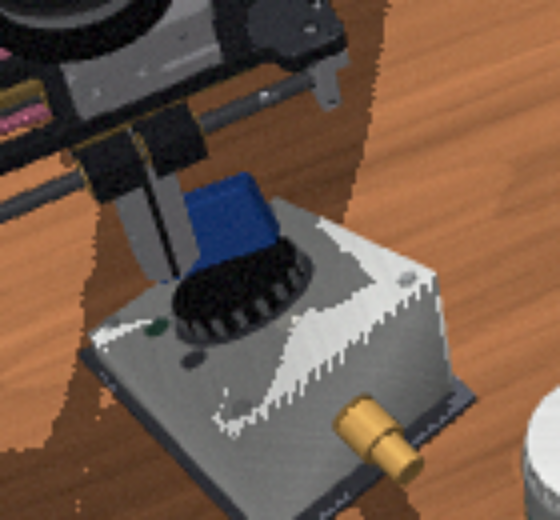

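```bash
python3 -m crank '{"offset":[[0.006,-0.005,0.005],[0,0,0.05],[0,0,0.06],[-0.004,0.05,0.01],[-0.004,0.05,0]],"turn":[0,0,0,0.1,0.1],"grip":[0,0,0,0,0]}';python3 -m crank '{"offset":[[-0.004,0.05,0],[-0.004,0.05,0],[-0.004,0.05,0],[-0.004,0.05,0],[-0.004,0.05,0]],"turn":[0.15,0.15,0.15,0.15,0.15],"grip":[0,0,0,0,0]}';python3 -m crank '{"offset":[[-0.004,0.05,0],[-0.004,0.05,0],[-0.004,0.05,0],[-0.004,0.05,0],[0,0,0]],"turn":[0.15,0.15,0.15,0,0],"grip":[0,0,0,0,0]}';python3 look.py l6
```

```text
t: 6.08
eef_pos: [0.5759, -0.185, 0.2283]
tcp_rot: [0.992, 0.127, 0.001, 0.001]
ft_force: [0.0, 0.0, -0.3]
grip_width: 0.0002
finger_force: 0.0
t: 6.7
eef_pos: [0.5557, 0.0659, 0.2273]
tcp_rot: [0.876, 0.482, 0.0, 0.0]
ft_force: [1.2, -0.1, 0.3]
grip_width: 0.0007
finger_force: 0.0
t: 7.32
eef_pos: [0.5392, 0.2672, 0.2268]
tcp_rot: [0.747, 0.665, 0.0, -0.0]
ft_force: [0.3, -0.0, 0.1]
grip_width: 0.0005
finger_force: 0.0
7.325 [0.5392 0.2672 0.2268] yaw -0.116 f [ 0.3 -0.   0.1]
bar angle mod pi 2.1326607363843504 199
```

```bash
python3 -m crank '{"offset":[[-0.004,0.004,-0.04],[0,0,-0.04],[0,0,-0.03],[0,0,-0.015],[0,0,-0.015]],"turn":[0,0,0,0,0],"grip":[0,0,0,0,0]}';python3 -m crank '{"offset":[[0,0,-0.01],[0,0,-0.005],[0,0,-0.002],[0,0,0]],"turn":[0,0,0,0],"grip":[0,0,0,0]}'
```

```text
t: 8.0
eef_pos: [0.5364, 0.268, 0.0873]
tcp_rot: [0.748, 0.663, 0.001, 0.0]
ft_force: [-3.5, 0.7, 6.5]
grip_width: -0.0001
finger_force: 2.9
t: 8.5
eef_pos: [0.5357, 0.2684, 0.0709]
tcp_rot: [0.748, 0.663, 0.0, -0.0]
ft_force: [-7.3, -0.1, 9.6]
grip_width: 0.0002
finger_force: 4.3
```

```bash
python3 -m crank '{"offset":[[0,0,-0.001],[0,0,0]],"turn":[0,0],"grip":[0,0]}';python3 -m crank '{"offset":[[0,0,-0.001],[0,0,0]],"turn":[0,0],"grip":[0,0]}'
```

```text
t: 8.75
eef_pos: [0.5358, 0.2685, 0.07]
tcp_rot: [0.748, 0.663, 0.0, -0.0]
ft_force: [-5.9, -0.7, 9.1]
grip_width: 0.0006
finger_force: 4.5
t: 9.0
eef_pos: [0.5358, 0.2685, 0.0696]
tcp_rot: [0.748, 0.663, 0.001, -0.0]
ft_force: [-9.5, -1.9, 14.1]
grip_width: 0.0002
finger_force: 7.2
```

```bash
python3 -m crank '{"offset":[[0,0,-0.001],[0,0,0],[0,0,0],[0,0,0],[0,0,0]],"turn":[0,0,0,0,0],"grip":[0,0,0,0,0]}';python3 - <<'E'
from h import *;from rig import env
v=V(env.grab_frame("scene"));m,_=v.blobs((18,100,60),(34,255,255),(395,475,155,250));Q=v.P[m&(v.d>0)];Q=Q[Q[:,2]>.055]
c,N,k,e=plane(Q);print(c,N,k,e,np.arccos(N[2]))
cv2.imwrite("pics/p1.png",cv2.resize(v.img[130:260,380:500,::-1],(480,520)))
E
```

```text
t: 9.62
eef_pos: [0.5359, 0.2685, 0.0695]
tcp_rot: [0.748, 0.663, 0.001, 0.0]
ft_force: [-13.1, -3.2, 23.2]
grip_width: 0.0005
finger_force: 11.4
[0.57212296 0.26121311 0.07012659] [-0.01214389  0.0118518   0.99985602] 742 0.0014325309486575848 0.016969585536572206
```

View pics/p1.png

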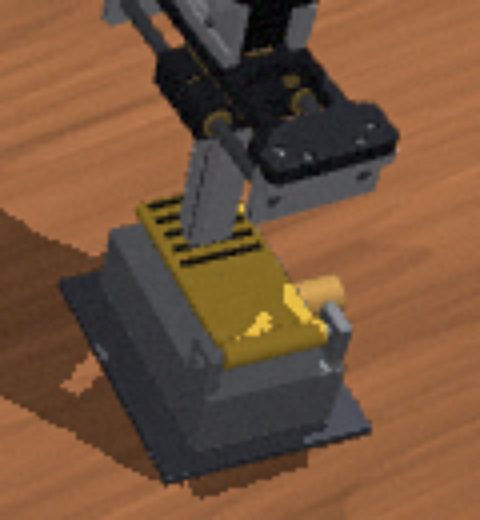

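The paddle is level (0.00–0.02 rad) under the finger at crop (210,215), at its stop with 23 N. Hold for over two more seconds, then lift.

```bash
python3 -m crank '{"offset":[[0,0,0],[0,0,0],[0,0,0],[0,0,0],[0,0,0]],"turn":[0,0,0,0,0],"grip":[0,0,0,0,0]}' >/dev/null;python3 -m crank '{"offset":[[0,0,0],[0,0,0],[0,0,0],[0,0,0],[0,0,0]],"turn":[0,0,0,0,0],"grip":[0,0,0,0,0]}'>/dev/null;python3 -m crank '{"offset":[[0,0,0],[0,0,0],[0,0,0],[0,0,0],[0,0,0]],"turn":[0,0,0,0,0],"grip":[0,0,0,0,0]}'>/dev/null;python3 -m crank '{"offset":[[0,0,0],[0,0,0],[0,0,0],[0,0,0],[0,0,0]],"turn":[0,0,0,0,0],"grip":[0,0,0,0,0]}'
python3 -m crank '{"offset":[[0,0,0.01],[0,0,0.01],[0,0,0.015],[0,0,0.03],[0,0,0.05]],"turn":[0,0,0,0,0],"grip":[0,0,0,0,0]}';python3 -m crank '{"offset":[[0,0,0.04],[0,0,0],[0,0,0],[0,0,0],[0,0,0]],"turn":[0,0,0,0,0],"grip":[0,0,0,0,0]}'
python3 look.py l7
python3 - <<'E'
from h import *;from rig import env
f=env.grab_frame("scene");v=V(f);m,_=v.blobs((18,100,60),(34,255,255),(395,475,155,250));Q=v.P[m&(v.d>0)];Q=Q[Q[:,2]>.055]
print(plane(Q));cv2.imwrite("pics/end.png",f["img"][:,:,::-1])
E
```

```text
t: 12.18
eef_pos: [0.5359, 0.2685, 0.0695]
tcp_rot: [0.748, 0.663, 0.001, -0.0]
ft_force: [-12.3, -3.4, 22.8]
grip_width: 0.0007
finger_force: 11.4
t: 12.8
eef_pos: [0.5346, 0.2679, 0.1818]
tcp_rot: [0.748, 0.663, -0.002, -0.001]
ft_force: [-0.1, 0.5, 0.1]
grip_width: 0.0
finger_force: 0.0
t: 13.42
eef_pos: [0.5353, 0.2682, 0.2208]
tcp_rot: [0.748, 0.663, -0.001, -0.0]
ft_force: [0.3, -0.0, -0.7]
grip_width: 0.0004
finger_force: 0.0
13.425 [0.5353 0.2682 0.2208] yaw -0.12 f [ 0.3 -0.  -0.7]
bar angle mod pi 2.1419231437586777 199
(array([0.56691708, 0.26429719, 0.08601666]), array([ 0.32619964, -0.06201504,  0.94326451]), 1022, np.float64(0.0015154720549340605))
```

View pics/end.png

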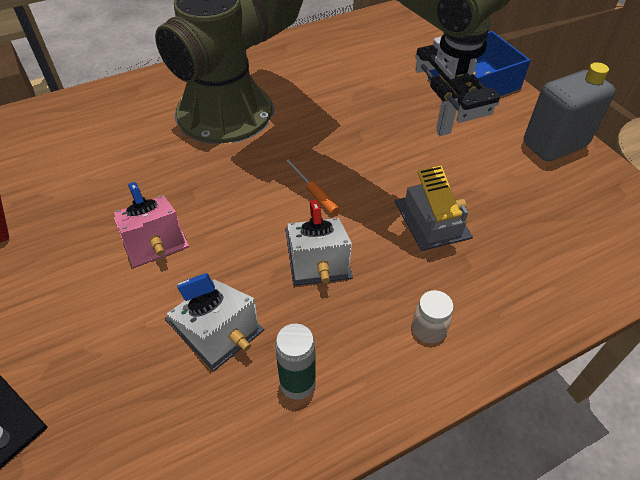

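The paddle is back up (435,190), the blue handle rests at green (197,287), and everything else is unchanged.

```bash
python3 -c "
from rig import env;print(env.hand_in())"
```

```text
the job is handed in; nothing more can be done
None
```

Job handed in at about 13.5 s of the 72 s allowed (no verdict was returned): the blue valve measures about 2.15 rad, at the green dot; the vent paddle was held at its stop for about 3 s and is back up; and the red valve, screwdriver, spray can and jar look unmoved in the final picture.

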